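Feed the spice mill and hold its knob at the third click

ROBOT

A 6-joint arm with a two-finger parallel gripper is mounted at the origin on the work surface. World frame = base frame: x ahead of the robot, y to its left, z up, the work surface at z = 0. Lengths are in m, angles in rad, forces in N, time in s.
With the tool pointing down it reaches from about 0.35 to 0.975 m from the base axis. Payload 4.9 kg.
Tool frame: the origin (TCP) lies at the very end of the fingers, on their centre line; the grasp point (between the pads) lies 19 mm behind it; z points along the fingers, y is the line along which they close (so a half turn about z gives the same grasp; the last joint's range is limited). The gripper opens to 85 mm and grips with 20 to 120 N. Pads are 22 mm wide; open, the fingers measure 114 mm over their backs; the gripper's body (76 mm by 85 mm) begins 54 mm behind the grasp point. The pads swing forward as they close: fully open they stand 13 mm farther back than shut.
Start: joints at [1.01, 0.053, 1.613, -0, 1.476, -0.119], TCP at [0.267, 0.565, 0.231] pointing down, gripper open.
Joint ranges: [-3.01, 3.01], [-1.01, 2.22], [0.06, 2.58], [-1.02, 4.17], [0.09, 2.62], [-3.14, 3.14]. Speed limits (rad/s): [2.57, 2.57, 3.14, 3.14, 3.14, 3.14].

INTERFACE

Orientations are given as a unit quaternion [w, x, y, z].
In Python, from plant import manip gives the robot as it stands.
- The arm moves only by the tool play_rows, never from a script. Its argument "series" is a list that holds one entry, the list of rows, each a list of 7 numbers: the shift along the world's x, y, z in m, then the turn, a rotation vector about the world's x, y, z in degrees, then the opening, from 0 (shut) to 1 (fully open). In form: [[[dx, dy, dz, rx, ry, rz, grip], ...]]. A call has 1 to 10 rows; each row shifts and turns the commanded pose from where the row before left it; what a row does not reach is not made up. A row lasts 1/10 s, in which the tool goes at most 50 mm and 8.59 degrees, less where a joint would pass 70% of its speed; a pose out of reach is approached as far as the arm can. A call with a gripper value outside its range is refused whole. The fingers move at their own pace and stop on an object; the grip force is fixed at half the most. Time passes only in rows, so rows that do not move let the fingers close. It gives the time, the measured TCP pose, the force, the opening and the grip force at its end, in the units of the state.
- manip.state(): the state, without advancing time (a new reading comes with each control period).
- manip.grab_frame(name): name is "scene" or "top"; returns a dict with "frame" (384x512x3 uint8, blue, green, red), "mtx" (3x3 intrinsics, pixels), "R" (3x3) and "t" (3): a world point X has camera coordinates R X + t. Camera axes: x right, y down, z forward; pixel columns grow to the right and rows downward; lengths in m; the calibration is good to about 2 mm. A picture is of the moment at which its call begins. There is no depth.
- manip.job_done(): hands the job in; it is judged then, once.
The state is a dict: "time": time; "joint_pos": joint angles; "joint_vel": joint speeds; "joint_efforts": joint torques, N m; "tool_pos": TCP position; "tool_rot": TCP orientation; "contact_force": force on the tool from outside, world axes, zero at the start; "ft_torque": the same for the moment, N m; "gripper_width": opening from 0.0 (shut) to 1.0 (fully open); "grasp_force": force on a finger pad.
Only numpy, scipy, OpenCV 4.12 (cv2) and the standard library are available. Lean on these libraries where they do the work, as an engineer would, in place of code of your own. Each camera call takes 0.05 s, during which the arm holds its last target. There are 200 camera calls.

TASK

Tip all five areca nuts from the scoop tray into the mill's hopper and set the empty tray back down upright on the counter. Then turn the mill's spring-return knob clockwise, counting the clicks to the third stop and not beyond it, and finish still gripping it and holding it there: let go and it springs back. Do not shift or knock over the other kitchenware.

Things in the scene. Friction and masses are not known exactly. Their poses are not given: they have to be found in the camera images.
- tray_tab (a point): Loose steel scoop tray, 110 x 90 mm, about 0.22 kg. This point: centre of its upright dark wooden tab on the back wall, 62 mm above the tray's underside; the tab is 10 mm thick along the tray's x, 44 mm wide (y), and spans 34 to 86 mm above the underside. x points from the tab to the open front, z up. Back and side walls are 35 mm high.
- tray_lip (a point): Middle of the tray's front edge, where the nuts roll out: 112 mm ahead (tray x) of the tab's centre, 44 mm below it, 18 mm above the underside. The tray's floor is flat for the rear 65 mm, then ramps up at 20 degrees to this lip; no front wall. What rolls leaves over the lip when the tray is tipped well beyond 20 degrees (45 to 55 works).
- mill: White spice mill fixed on the counter, 180 mm (x) by 400 mm (y), housing 65 mm high. Origin: centre of its underside; z up. The round steel hopper stands at y = +95 mm, the black knob at y = -120 mm on a round plate.
- hopper_rim (a point): Centre of the mouth of the mill's round, open, funnel-shaped hopper, 174 mm across inside at the rim, which is 130 mm above the counter.
- hopper_floor (a point): Centre of the hopper's floor, 69 mm above the counter, 61 mm below the rim; the inside is about 110 mm across there.
- selector (a joint): Angle of the mill's black spring-return knob, rad: 0 = off as found, grows clockwise seen from above. Click stops every 0.40 rad: 0.40, 0.80, third 1.20, then 1.60 and 2.00, with ticks on the plate. Turning takes 0.09 to 0.16 Nm: the moment eases off coming into a stop and jumps by about 0.05 Nm just past it, the click. Let go, its spring (0.11 to 0.135 Nm) turns it back to 0 through the clicks.
- selector_grip (a point): On the knob's upright axis at the height to grip, 118 mm above the counter. The knob is a bar 50 mm long (this point's x), 14 mm thick (its y), from 95 mm (top of a disc 54 mm across) to 131 mm above the counter. The point turns with the knob; at 0 its x is the mill's x. A white line on top marks the pointer half, at -x.
- nut0_center (a point): Centre of one of the five dried areca nuts: brown balls of 26 mm, about 12 g, that start loose on the floor of the scoop tray.
- nut1_center (a point): Centre of one of the five dried areca nuts: brown balls of 26 mm, about 12 g, that start loose on the floor of the scoop tray.
- nut2_center (a point): Centre of one of the five dried areca nuts: brown balls of 26 mm, about 12 g, that start loose on the floor of the scoop tray.
- nut3_center (a point): Centre of one of the five dried areca nuts: brown balls of 26 mm, about 12 g, that start loose on the floor of the scoop tray.
- nut4_center (a point): Centre of one of the five dried areca nuts: brown balls of 26 mm, about 12 g, that start loose on the floor of the scoop tray.
- masala_center (a point): Bystander: round lidded stainless masala box, 164 mm across, 78 mm high; point on its axis 30 mm up.
- jar0_center (a point): Bystander: clear jar with a red cap, 68 mm across, 115 mm high; point on its axis 55 mm up.
- jar1_center (a point): Bystander: clear jar with a red cap, 68 mm across, 115 mm high; point on its axis 55 mm up.
- jar2_center (a point): Bystander: clear jar with a red cap, 68 mm across, 115 mm high; point on its axis 55 mm up.
- tumbler_center (a point): Bystander: steel tumbler, 68 mm across, 95 mm high; point on its axis 45 mm up.
- katori_center (a point): Bystander: small steel bowl, 84 mm across, 40 mm high; point on its axis 20 mm up.
- ladle_grip (a point): Bystander: aluminium ladle about 260 mm long lying flat; point on its handle.

How it is judged:
By the outcome, as a careful person would: the job done as asked, in the order asked, and still so for the second after the job is handed in, while the arm keeps its last pose, push and grip.
It also fails if it takes over 72 s, if anything falls off the work surface, if the arm or the gripper's body presses on something with over 40 N, if the wrist force passes 120 N, or if a joint passes its speed limit or range.

## Working session

There is one attempt and no reset: what is moved stays moved. The work goes in short steps, Python scripts to look and compute and a tool call to move; the robot and the scene stay as the last step left them, time stands still between calls to the robot, and variables do not carry over. Pictures are saved under pics/ and viewed, at most 10 in all, crops included, and the job is handed in when it is done.

Besides the shell and the picture viewer there is one more tool, called after "Call:" in YAML: its name, and indented under it one key for each argument. play_rows: Moves the arm, as the interface text tells. Its arguments: {"type":"object","properties":{"series":{"type":"array"}},"required":["series"]}

```bash
mkdir -p pics; ls; python3 - <<'E'
from plant import manip
import cv2,pickle
print(manip.state())
d={}
for n in("scene","top"):
    f=manip.grab_frame(n); d[n]=f; cv2.imwrite(f"pics/{n}0.png",f["frame"]); print(n,f["mtx"],f["R"],f["t"])
pickle.dump(d,open("f0.pkl","wb"))
E
```

```text
pics
{'time': 0.0, 'joint_pos': array([ 1.01000310e+00,  5.33524947e-02,  1.61430561e+00, -3.72633155e-05,
        1.47601904e+00, -1.18975456e-01]), 'joint_vel': array([ 5.50651158e-04, -2.12830192e-06, -1.79409783e-03,  6.78059822e-04,
       -1.75005856e-03, -1.51931197e-04]), 'joint_efforts': array([ 4.31338515e-05, -3.93678832e+01, -3.70174992e+01, -1.40791076e-04,
        7.00020013e-03, -5.83459084e-06]), 'tool_pos': array([0.26689493, 0.56444604, 0.2300588 ]), 'tool_rot': array([-3.29976761e-04,  2.19114654e-01,  9.75698561e-01, -9.88805485e-04]), 'contact_force': array([ 0.32388096, -0.42828173, -0.31247427]), 'ft_torque': array([-0.02381443, -0.03900043, -0.02877318]), 'grasp_force': 0.0, 'gripper_width': 0.9996388391789577}
scene [[400.73674175   0.         257.66737295]
 [  0.         400.73674175 190.10756802]
 [  0.           0.           1.        ]] [[ 0.52018309  0.85402303 -0.0073631 ]
 [ 0.73475865 -0.45190101 -0.50588063]
 [-0.4353611   0.25774045 -0.86257207]] [-0.30422239 -0.38585099  1.53592895]
top [[476.44535757   0.         254.54173698]
 [  0.         476.44535757 199.20379118]
 [  0.           0.           1.        ]] [[-0.02150164 -0.99965621  0.01500501]
 [-0.99336184  0.01966503 -0.11333817]
 [ 0.11300413 -0.01734236 -0.99344316]] [-0.00542051  0.58981814  1.47476879]
```

View pics/scene0.png

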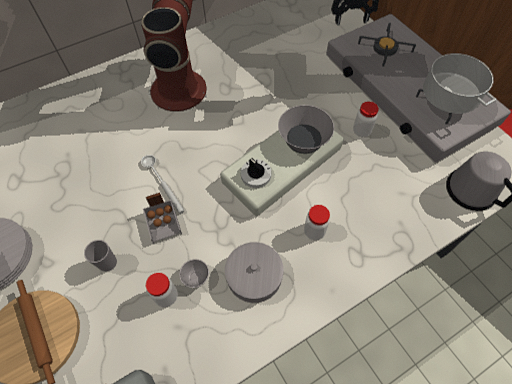

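View pics/top0.png

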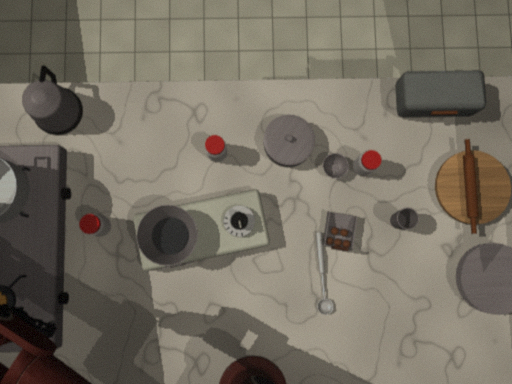

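The scene view shows the tray near (163,215) with its dark tab at (155,200), the knob at (257,170) and the hopper at (306,128). The top view shows the tray at (345,232), the knob at (240,221), the hopper at (167,235) and the ladle right beside the tray at (322,265). I'll zoom in on these.

```bash
python3 - <<'E'
import cv2,pickle,numpy as np
d=pickle.load(open("f0.pkl","rb"))
def c(n,u,v,w,h,s): return cv2.resize(d[n]["frame"][v:v+h,u:u+w],None,fx=s,fy=s,interpolation=cv2.INTER_CUBIC)
a=np.hstack([c("scene",130,180,66,48,6),c("top",310,200,66,48,6)])
b=np.hstack([c("scene",230,145,66,48,6),c("top",207,197,66,48,6)])
cv2.imwrite("pics/crop0.png",np.vstack([a,b])); 
E
```

```text
(no output)
```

View pics/crop0.png

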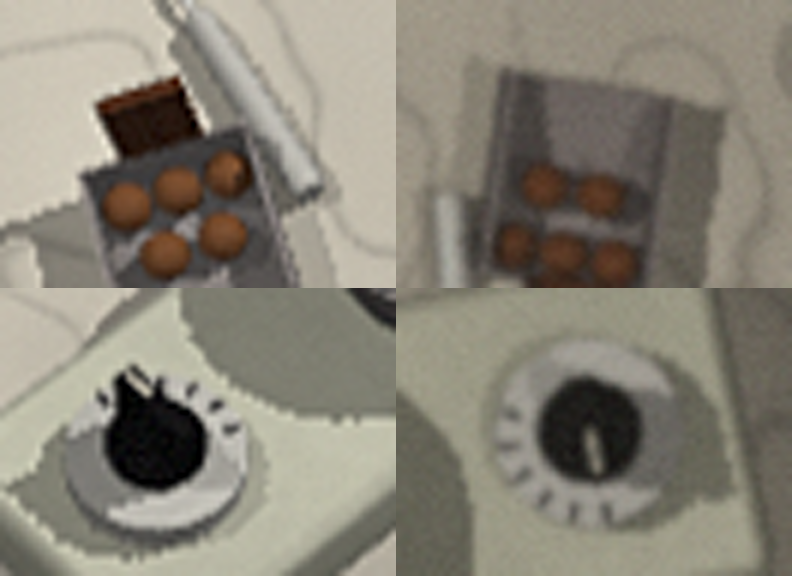

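The crops show the tray's tab toward the robot and its open front pointing away from it. All five nuts are in the tray, and the ladle handle runs along the tray's +y wall. The knob's white line points toward the robot, with the ticks going clockwise from it. Next I'll measure these from both views.

```bash
cat > h.py <<'E'
import cv2,numpy as np
from plant import manip
def P(f): return f["mtx"]@np.c_[f["R"],f["t"]]
def proj(f,X): x=P(f)@np.r_[X,1]; return x[:2]/x[2]
def ray(f,uv,z):
    C=-f["R"].T@f["t"]; d=f["R"].T@np.linalg.inv(f["mtx"])@np.r_[uv,1]; return C+d*(z-C[2])/d[2]
def tri(fs,us):
    X=cv2.triangulatePoints(P(fs[0]),P(fs[1]),np.float64(us[0]).reshape(2,1),np.float64(us[1]).reshape(2,1)).ravel(); X=X[:3]/X[3]
    return X,[np.linalg.norm(proj(f,X)-u) for f,u in zip(fs,us)]
def hsv(f): return cv2.cvtColor(f["frame"],cv2.COLOR_BGR2HSV)
def blobs(m,box,amin=15):
    k=np.zeros_like(m); u,v,w,h=box; k[v:v+h,u:u+w]=m[v:v+h,u:u+w]
    c,_=cv2.findContours(k,cv2.RETR_EXTERNAL,cv2.CHAIN_APPROX_NONE)
    return [q for q in c if cv2.contourArea(q)>=amin]
E
python3 - <<'E'
from h import *
import pickle
d=pickle.load(open("f0.pkl","rb")); s,t=d["scene"],d["top"]
for f in(s,t): print("cam",-f["R"].T@f["t"])
K={}
# knob black
for n,f,b in(("s",s,(240,152,36,30)),("t",t,(222,205,36,30))):
    m=(f["frame"].max(2)<45).astype(np.uint8)*255
    for c in blobs(m,b): 
        print("black",n,cv2.contourArea(c),cv2.boundingRect(c),cv2.minEnclosingCircle(c)); K[n]=c
# white plate + line in top
for n,f,b in(("s",s,(234,150,44,40)),("t",t,(217,199,42,45))):
    h=hsv(f); fr=f["frame"].astype(int)
    m=((fr.max(2)-fr.min(2)<14)&(fr.max(2)>110)).astype(np.uint8)*255
    for c in blobs(m,b,4): print("plate",n,cv2.contourArea(c),cv2.boundingRect(c),cv2.fitEllipse(c) if len(c)>5 else c.ravel())
# tab (dark brown)
for n,f,b in(("s",s,(140,188,30,24)),("t",t,(322,236,36,26))):
    h=hsv(f); m=((h[...,1]>90)&(h[...,2]<110)).astype(np.uint8)*255
    for c in blobs(m,b,6): print("tab",n,cv2.contourArea(c),cv2.minAreaRect(c),cv2.boxPoints(cv2.minAreaRect(c)).round(1).tolist())
# hopper
for n,f,b in(("s",s,(270,100,70,60)),("t",t,(130,200,70,72))):
    h=hsv(f); m=((h[...,1]<45)&(h[...,2]<115)).astype(np.uint8)*255
    m=cv2.morphologyEx(m,cv2.MORPH_OPEN,np.ones((3,3)))
    for c in blobs(m,b,200): print("hop",n,cv2.contourArea(c),cv2.boundingRect(c),cv2.fitEllipse(c))
f=t
z=[cv2.resize(t["frame"][195:275,128:278],None,fx=5.3,fy=5.3),cv2.resize(t["frame"][234:264,310:385],None,fx=10.6,fy=5.3*1)]
cv2.imwrite("pics/c1.png",np.vstack([cv2.resize(t["frame"][200:275,130:200],(400,430)),]) if 0 else np.hstack([cv2.resize(t["frame"][225:265,318:368],(400,320),interpolation=cv2.INTER_CUBIC),cv2.resize(s["frame"][95:175,270:350],(320,320),interpolation=cv2.INTER_CUBIC)]))
E
```

```text
cam [ 1.11044241 -0.31042453  1.12741486]
cam [0.41913132 0.00855853 1.53202921]
black s 185.0 (248, 160, 16, 19) ((254.9545440673828, 168.0454559326172), 10.009393692016602)
black t 139.5 (231, 213, 16, 16) ((238.94737243652344, 220.26315307617188), 7.9815521240234375)
plate s 8.0 (239, 181, 9, 8) ((242.9001922607422, 184.63197326660156), (4.783751487731934, 7.747385025024414), 121.4043197631836)
plate s 311.5 (240, 159, 32, 27) ((256.05975341796875, 172.35630798339844), (23.557249069213867, 29.351776123046875), 98.64949798583984)
plate s 10.0 (272, 155, 6, 10) ((274.7547607421875, 159.84303283691406), (5.068856239318848, 8.245719909667969), 0.81247478723526)
plate s 23.0 (262, 150, 12, 12) ((268.41448974609375, 154.69618225097656), (9.081402778625488, 10.499101638793945), 127.83052825927734)
plate t 288.5 (223, 205, 31, 32) ((239.0420379638672, 220.5763702392578), (27.372270584106445, 28.7978572845459), 89.49468231201172)
tab s 16.5 ((162.0, 208.0), (6.0, 14.0), 90.0) [[155.0, 205.0], [169.0, 205.0], [169.0, 211.0], [155.0, 211.0]]
tab s 119.5 ((154.4311981201172, 199.27064514160156), (10.152959823608398, 14.846308708190918), 73.3007583618164) [[145.89999389648438, 196.5], [160.10000610351562, 192.3000030517578], [163.0, 202.0], [148.8000030517578, 206.3000030517578]]
tab t 156.0 ((337.7331848144531, 243.5117645263672), (23.055517196655273, 10.137476921081543), 10.007980346679688) [[325.5, 246.5], [327.29998779296875, 236.5], [350.0, 240.5], [348.20001220703125, 250.5]]
hop s 1877.0 (281, 106, 52, 53) ((306.604248046875, 129.48895263671875), (48.78227615356445, 51.19136047363281), 172.09091186523438)
hop t 3610.5 (130, 205, 70, 67) ((166.6891326904297, 239.6746826171875), (66.19220733642578, 76.47177124023438), 58.11193084716797)
```

View pics/c1.png

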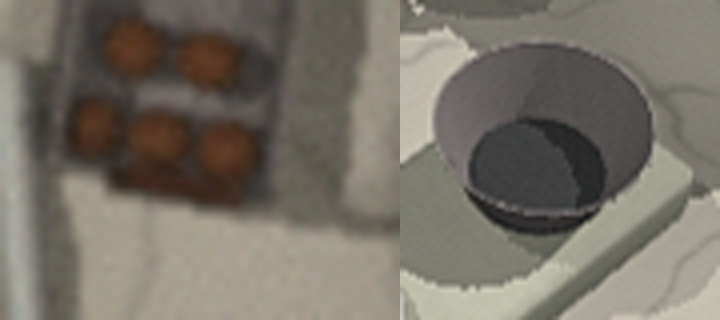

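```bash
python3 - <<'E'
from h import *
import pickle
d=pickle.load(open("f0.pkl","rb")); s,t=d["scene"],d["top"]
tab=tri((s,t),((152.8,195.2),(339.7,247.9))); print("tabtop",tab)
cor=lambda U,V,o,k:((U+.5)/k-.5+o[0],(V+.5)/k-.5+o[1])
# tray walls in top view, z=.035
L=[ray(t,cor(*p,(310-66,200),6),.035)[:2] for p in((505,70),(487,255))]
R=[ray(t,cor(*p,(310-66,200),6),.035)[:2] for p in((670,95),(645,285))]
for a in(L,R): v=a[0]-a[1]; print("wall",a,np.degrees(np.arctan2(v[1],v[0])))
a,b=[ray(t,cor(*p,(318,225),8),.086)[:2] for p in((107,180),(245,197))]
print("tab ends top",a,b,np.linalg.norm(a-b),np.degrees(np.arctan2(*(a-b)[::-1]))-90)
a,b=[ray(s,cor(*p,(130,180),6),.086)[:2] for p in((98,105),(181,83))]
print("tab ends scene",a,b,np.linalg.norm(a-b),np.degrees(np.arctan2(*(a-b)[::-1]))-90)
# nuts
def nuts(f,b):
    h=hsv(f); m=((h[...,1]>90)&(h[...,2]>85)).astype(np.uint8)*255
    g=f["frame"][...,2]
    print([ (np.round(cv2.minEnclosingCircle(c)[0],1),cv2.contourArea(c)) for c in blobs(m,b,6)])
nuts(s,(142,195,40,35)); nuts(t,(322,220,36,30))
# hopper rim
g=cv2.resize(t["frame"][195:275,128:208],None,fx=6,fy=6,interpolation=cv2.INTER_CUBIC); g=cv2.GaussianBlur(cv2.cvtColor(g,cv2.COLOR_BGR2GRAY),(0,0),3)
c=cv2.HoughCircles(g,cv2.HOUGH_GRADIENT_ALT,1.5,50,param1=100,param2=.6,minRadius=90,maxRadius=220)
if c is not None:
  for q in c[0]: print("hough",cor(*q[:2],(128,195),6),q[2]/6,ray(t,cor(*q[:2],(128,195),6),.13))
print("hop",tri((s,t),((305.4,126.5),(166.7,234.2))))
print("knob blob",tri((s,t),((256.,172.5),(239,220.5))), "plate")
k=[ray(t,cor(*p,(207,197-48),6),.131) for p in((588-396,430),(600-396,474))]
v=k[1]-k[0];print("line",k,np.degrees(np.arctan2(v[1],v[0])))
print("line scene",[ray(s,cor(*p,(230,145-48),6),.131) for p in((152,392),(130,370))])
for n,p in dict(masala=(289,138,.078),jar0=(215,145,.115),jar1=(371,160,.115),tumb=(404,216,.095),katori=(336,166,.04),ladle0=(321,240,.01),ladle1=(324,285,.01)).items(): print(n,ray(t,p[:2],p[2])[:2].round(3))
E
```

```text
tabtop (array([ 0.42983943, -0.27432962,  0.07652501]), [np.float64(0.5681778335372508), np.float64(0.40441598111278415)])
wall [array([ 0.54652091, -0.24814568]), array([ 0.44967822, -0.23492934])] -7.771275064187476
wall [array([ 0.5315541 , -0.33474206]), array([ 0.43231316, -0.31709842])] -10.081051614760101
tab ends top [ 0.43323026 -0.24483316] [ 0.42571636 -0.29692808] 0.05263401656932659 -8.207440859820892
tab ends scene [ 0.43044441 -0.29638626] [ 0.44053083 -0.25584165] 0.04178038569926412 -193.97007652618066
[(array([156.7, 221.4]), 28.0), (array([166.8, 218.2]), 24.5), (array([151. , 213.4]), 28.0), (array([159.5, 210.5]), 26.0), (array([167.2, 207.8]), 13.5)]
[]
hop (array([0.48068354, 0.24472729, 0.12043979]), [np.float64(0.24369337893467555), np.float64(0.1877531030529317)])
knob blob (array([0.52060942, 0.03266695, 0.07304441]), [np.float64(0.2662569667501903), np.float64(0.1924398127073517)]) plate
line [array([0.51708766, 0.03241436, 0.131     ]), array([0.49538908, 0.02692264, 0.131     ])] -165.79717314525766
line scene [array([0.51926908, 0.0313821 , 0.131     ]), array([0.50197784, 0.02887553, 0.131     ])]
masala [ 0.775 -0.128]
jar0 [0.748 0.1  ]
jar1 [ 0.693 -0.372]
tumb [ 0.522 -0.469]
katori [ 0.69  -0.279]
ladle0 [ 0.457 -0.227]
ladle1 [ 0.315 -0.231]
```

The measurements hold together: hopper to knob is 216 mm against 215 expected, and the mill's yaw is about 11°. The tab is at about (0.433, -0.274), with yaw about -9°. Moving to above the tray.

Call:
play_rows:
  series:
    - [[0.0183, -0.0314, 0.002, 0, 0, -7.4, 1], [0.0183, -0.0314, 0.002, 0, 0, -7.4, 1], [0.0183, -0.0314, 0.002, 0, 0, -7.4, 1], [0.0183, -0.0314, 0.002, 0, 0, -7.4, 1], [0.0183, -0.0314, 0.002, 0, 0, -7.4, 1], [0.0183, -0.0314, 0.002, 0, 0, -7.4, 1], [0.0183, -0.0314, 0.002, 0, 0, -7.4, 1], [0.0183, -0.0314, 0.002, 0, 0, -7.4, 1], [0.0183, -0.0314, 0.002, 0, 0, -7.4, 1], [0.0183, -0.0314, 0.002, 0, 0, -7.4, 1]]

```text
time: 1.1
tool_pos: [0.4505, 0.2495, 0.2509]
tool_rot: [-0.0, 0.764, 0.645, -0.0]
contact_force: [0.5, 0.3, 0.1]
gripper_width: 0.997
grasp_force: 0.0
```

Call:
play_rows:
  series:
    - [[0, -0.04, 0, 0, 0, 0, 1], [0, -0.04, 0, 0, 0, 0, 1], [0, -0.04, 0, 0, 0, 0, 1], [0, -0.04, 0, 0, 0, 0, 1], [0, -0.04, 0, 0, 0, 0, 1], [0, -0.04, 0, 0, 0, 0, 1], [0, -0.04, 0, 0, 0, 0, 1], [0, -0.04, 0, 0, 0, 0, 1], [0, -0.04, 0, 0, 0, 0, 1], [0, -0.04, 0, 0, 0, 0, 1]]

```text
time: 2.1
tool_pos: [0.4496, -0.1506, 0.2509]
tool_rot: [-0.0, 0.762, 0.647, -0.0]
contact_force: [1.6, -0.2, 0.7]
gripper_width: 1.0
grasp_force: 0.0
```

Call:
play_rows:
  series:
    - [[-0.004, -0.03, -0.02, 0, 0, 0, 1], [-0.004, -0.03, -0.02, 0, 0, 0, 1], [-0.004, -0.03, -0.02, 0, 0, 0, 1], [-0.004, -0.03, -0.02, 0, 0, 0, 1], [0, 0, -0.02, 0, 0, 0, 1], [0, 0, 0, 0, 0, 0, 1]]

```text
time: 2.7
tool_pos: [0.4319, -0.2681, 0.1473]
tool_rot: [-0.004, 0.763, 0.647, -0.001]
contact_force: [0.2, 0.2, -0.8]
gripper_width: 1.002
grasp_force: 0.0
```

```bash
python3 - <<'E'
from h import *
s=manip.grab_frame("scene"); t=manip.grab_frame("top")
c=lambda f,u,v:cv2.resize(f["frame"][v:v+75,u:u+75],(400,400),interpolation=cv2.INTER_CUBIC)
cv2.imwrite("pics/p1.png",np.hstack([c(s,120,160),c(t,305,200)]))
print(manip.state()["tool_pos"])
for p in ((.433,-.274,.086),(.433,-.274,.043),(.432,-.268,.147)): print(proj(s,p),proj(t,p))
E
```

```text
[ 0.43392119 -0.26860431  0.15095508]
[153.1630522  194.31103384] [340.54053923 246.93273167]
[156.39204842 201.21691567] [337.8609793  247.12326966]
[150.01490632 182.56223691] [342.57993203 247.03276626]
```

View pics/p1.png

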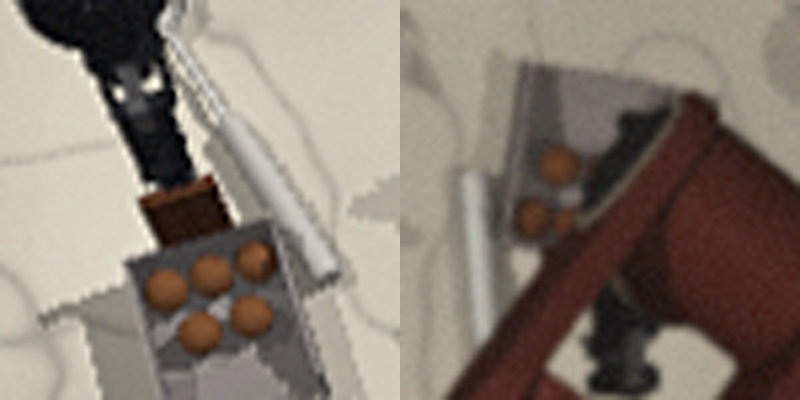

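The scene crop shows the gripper just above the tab, with the tab's top centre at about (153,196). That matches the projection to about 1 px, so I'll descend and grip.

Call:
play_rows:
  series:
    - [[0.001, -0.002, -0.02, 0, 0, 0, 1], [0, -0.002, -0.02, 0, 0, 0, 1], [0, -0.001, -0.02, 0, 0, 0, 1], [0, 0, -0.02, 0, 0, 0, 1], [0, 0, -0.015, 0, 0, 0, 1], [0, 0, -0.01, 0, 0, 0, 1], [0, 0, 0, 0, 0, 0, 1], [0, 0, 0, 0, 0, 0, 0.5], [0, 0, 0, 0, 0, 0, 0.3], [0, 0, 0, 0, 0, 0, 0.2]]

```text
time: 3.8
tool_pos: [0.4359, -0.2745, 0.0474]
tool_rot: [0.001, 0.762, 0.647, 0.0]
contact_force: [-0.1, -0.4, 0.9]
gripper_width: 0.51
grasp_force: 0.0
```

Call:
play_rows:
  series:
    - [[0, 0, 0, 0, 0, 0, 0.15], [0, 0, 0, 0, 0, 0, 0.1], [0, 0, 0, 0, 0, 0, 0.05], [0, 0, 0, 0, 0, 0, 0], [0, 0, 0, 0, 0, 0, 0], [0, 0, 0, 0, 0, 0, 0], [0, 0, 0, 0, 0, 0, 0], [0, 0, 0, 0, 0, 0, 0]]

```text
time: 4.6
tool_pos: [0.4353, -0.2743, 0.0468]
tool_rot: [0.0, 0.762, 0.647, -0.0]
contact_force: [-2.9, -0.1, 5.8]
gripper_width: 0.109
grasp_force: 59.9
```

Call:
play_rows:
  series:
    - [[0, 0, 0.005, 0, 0, 0, 0], [0, 0, 0.01, 0, 0, 0, 0], [0, 0, 0.02, 0, 0, 0, 0], [0, 0, 0.025, 0, 0, 0, 0], [0, 0, 0.03, 0, 0, 0, 0], [0, 0, 0.03, 0, 0, 0, 0], [0, 0, 0.03, 0, 0, 0, 0], [0, 0, 0.025, 0, 0, 0, 0], [0, 0, 0.015, 0, 0, 0, 0], [0, 0, 0.01, 0, 0, 0, 0]]

```text
time: 5.6
tool_pos: [0.4353, -0.274, 0.2474]
tool_rot: [0.0, 0.762, 0.647, 0.0]
contact_force: [0.1, -0.4, -2.9]
gripper_width: 0.112
grasp_force: 58.6
```

```bash
python3 - <<'E'
from h import *
s=manip.grab_frame("scene"); t=manip.grab_frame("top")
c=lambda f,u,v:cv2.resize(f["frame"][v:v+90,u:u+90],(400,400),interpolation=cv2.INTER_CUBIC)
cv2.imwrite("pics/p2.png",np.hstack([c(s,110,130),c(t,305,190)]))
st=manip.state();print(st["tool_pos"],st["contact_force"],st["ft_torque"],st["joint_pos"],st["grasp_force"])
E
```

```text
[ 0.4355363  -0.27421537  0.24721076] [ 0.45562622 -0.35794069 -3.0051682 ] [ 0.02134195  0.11408745 -0.01475871] [-7.06640186e-01 -2.25455218e-01  1.84763460e+00  1.14976483e-04
  1.51787068e+00 -5.44151527e-01] 58.659308552742004
```

View pics/p2.png

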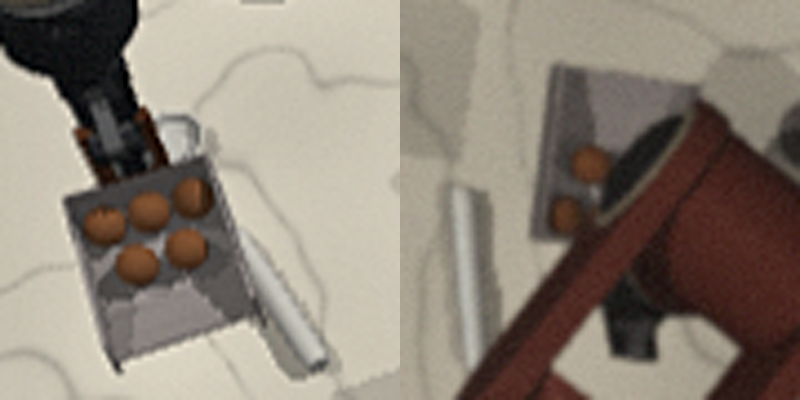

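The tray is up, level and holding all five nuts. Carrying it over to the hopper.

Call:
play_rows:
  series:
    - [[-0.0018, 0.0079, 0, 0, 0, 0.5, 0], [-0.0036, 0.0157, 0, 0, 0, 0.9, 0], [-0.006, 0.0262, 0, 0, 0, 1.6, 0], [-0.006, 0.0262, 0, 0, 0, 1.6, 0], [-0.006, 0.0262, 0, 0, 0, 1.6, 0], [-0.006, 0.0262, 0, 0, 0, 1.6, 0], [-0.006, 0.0262, 0, 0, 0, 1.6, 0], [-0.006, 0.0262, 0, 0, 0, 1.6, 0], [-0.006, 0.0262, 0, 0, 0, 1.6, 0], [-0.006, 0.0262, 0, 0, 0, 1.6, 0]]

```text
time: 6.7
tool_pos: [0.3803, -0.0388, 0.2447]
tool_rot: [-0.001, 0.675, 0.737, -0.0]
contact_force: [0.2, 1.5, -2.3]
gripper_width: 0.109
grasp_force: 58.6
```

Call:
play_rows:
  series:
    - [[-0.006, 0.0262, 0, 0, 0, 1.6, 0], [-0.006, 0.0262, 0, 0, 0, 1.6, 0], [-0.006, 0.0262, 0, 0, 0, 1.6, 0], [-0.006, 0.0262, 0, 0, 0, 1.6, 0], [-0.006, 0.0262, 0, 0, 0, 1.6, 0], [-0.006, 0.0262, 0, 0, 0, 1.6, 0], [-0.006, 0.0262, 0, 0, 0, 1.6, 0], [-0.006, 0.0262, 0, 0, 0, 1.6, 0], [-0.0036, 0.0157, 0, 0, 0, 0.9, 0], [-0.0018, 0.0079, 0, 0, 0, 0.5, 0]]

```text
time: 7.7
tool_pos: [0.3265, 0.1937, 0.2449]
tool_rot: [-0.001, 0.579, 0.816, -0.001]
contact_force: [0.1, -0.8, -2.7]
gripper_width: 0.108
grasp_force: 58.6
```

Call:
play_rows:
  series:
    - [[0, 0, -0.005, 0, 0, 0, 0], [0, 0, -0.01, 0, 0, 0, 0], [0, 0, -0.012, 0, 0, 0, 0], [0, 0, -0.012, 0, 0, 0, 0], [0, 0, -0.01, 0, 0, 0, 0], [0, 0, 0, 0, 0, 0, 0], [0, 0, 0, 0, 0, 0, 0]]

```text
time: 8.4
tool_pos: [0.3284, 0.1922, 0.197]
tool_rot: [-0.0, 0.58, 0.814, -0.0]
contact_force: [-0.7, -0.2, -3.2]
gripper_width: 0.111
grasp_force: 58.7
```

```bash
python3 - <<'E'
from h import *
s=manip.grab_frame("scene"); t=manip.grab_frame("top")
c=lambda f,u,v:cv2.resize(f["frame"][v:v+110,u:u+110],(400,400),interpolation=cv2.INTER_CUBIC)
cv2.imwrite("pics/p3.png",np.hstack([c(s,230,60),c(t,125,190)]))
st=manip.state();print(st["tool_pos"],st["tool_rot"],st["joint_pos"])
E
```

```text
[0.32883704 0.19242914 0.19796054] [3.41400598e-04 5.80161326e-01 8.14501382e-01 4.66541924e-04] [ 3.33461296e-01 -5.77023746e-01  2.18433419e+00 -1.54139685e-05
  1.53312608e+00  5.19267137e-04]
```

View pics/p3.png

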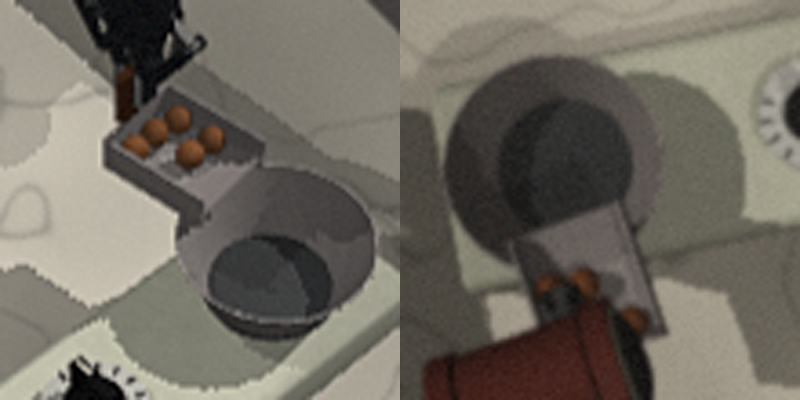

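The tray lip sits over the near part of the hopper mouth, about 50 mm short of its centre and laterally centred, with all nuts on board. Next is the tipping move, pivoting about the lip.

```bash
python3 - <<'E'
import numpy as np
th=np.radians(np.arange(0,57,4)); y=np.radians(19.2)
a=-.112*np.cos(th)+.0285*np.sin(th); b=.112*np.sin(th)+.0285*np.cos(th)
a=a+np.linspace(0,.008,len(a))
for da,db in zip(np.diff(a),np.diff(b)): print(f"[{da*np.cos(y):.4f}, {da*np.sin(y):.4f}, {db:.4f}, {-4*np.sin(y):.2f}, {4*np.cos(y):.2f}, 0, 0],")
E
```

```text
[0.0027, 0.0009, 0.0077, -1.32, 3.78, 0, 0],
[0.0032, 0.0011, 0.0076, -1.32, 3.78, 0, 0],
[0.0037, 0.0013, 0.0074, -1.32, 3.78, 0, 0],
[0.0041, 0.0014, 0.0071, -1.32, 3.78, 0, 0],
[0.0046, 0.0016, 0.0068, -1.32, 3.78, 0, 0],
[0.0050, 0.0018, 0.0065, -1.32, 3.78, 0, 0],
[0.0055, 0.0019, 0.0062, -1.32, 3.78, 0, 0],
[0.0059, 0.0020, 0.0058, -1.32, 3.78, 0, 0],
[0.0062, 0.0022, 0.0054, -1.32, 3.78, 0, 0],
[0.0066, 0.0023, 0.0049, -1.32, 3.78, 0, 0],
[0.0069, 0.0024, 0.0045, -1.32, 3.78, 0, 0],
[0.0072, 0.0025, 0.0040, -1.32, 3.78, 0, 0],
[0.0074, 0.0026, 0.0035, -1.32, 3.78, 0, 0],
[0.0076, 0.0027, 0.0030, -1.32, 3.78, 0, 0],
```

Call:
play_rows:
  series:
    - [[0.0027, 0.0009, 0.0077, -1.32, 3.78, 0, 0], [0.0032, 0.0011, 0.0076, -1.32, 3.78, 0, 0], [0.0037, 0.0013, 0.0074, -1.32, 3.78, 0, 0], [0.0041, 0.0014, 0.0071, -1.32, 3.78, 0, 0], [0.0046, 0.0016, 0.0068, -1.32, 3.78, 0, 0], [0.005, 0.0018, 0.0065, -1.32, 3.78, 0, 0], [0.0055, 0.0019, 0.0062, -1.32, 3.78, 0, 0], [0.0059, 0.002, 0.0058, -1.32, 3.78, 0, 0], [0.0062, 0.0022, 0.0054, -1.32, 3.78, 0, 0], [0.0066, 0.0023, 0.0049, -1.32, 3.78, 0, 0]]

```text
time: 9.5
tool_pos: [0.3774, 0.2094, 0.2637]
tool_rot: [-0.197, 0.545, 0.766, -0.279]
contact_force: [-0.0, -1.1, -2.5]
gripper_width: 0.113
grasp_force: 59.1
```

Call:
play_rows:
  series:
    - [[0.0069, 0.0024, 0.0045, -1.32, 3.78, 0, 0], [0.0072, 0.0025, 0.004, -1.32, 3.78, 0, 0], [0.0074, 0.0026, 0.0035, -1.32, 3.78, 0, 0], [0.0076, 0.0027, 0.003, -1.32, 3.78, 0, 0], [0, 0, 0, 0, 0, 0, 0], [0, 0, 0, 0, 0, 0, 0], [0, 0, 0, 0, 0, 0, 0], [0, 0, 0, 0, 0, 0, 0], [0, 0, 0, 0, 0, 0, 0], [0, 0, 0, 0, 0, 0, 0]]

```text
time: 10.5
tool_pos: [0.4048, 0.219, 0.2781]
tool_rot: [-0.271, 0.512, 0.719, -0.383]
contact_force: [0.4, 0.1, -2.1]
gripper_width: 0.111
grasp_force: 59.3
```

```bash
python3 - <<'E'
from h import *
s=manip.grab_frame("scene"); t=manip.grab_frame("top")
c=lambda f,u,v:cv2.resize(f["frame"][v:v+110,u:u+110],(400,400),interpolation=cv2.INTER_CUBIC)
cv2.imwrite("pics/p4.png",np.hstack([c(s,230,60),c(t,125,190)]))
st=manip.state();print(st["tool_pos"],st["tool_rot"],st["joint_pos"],st["contact_force"])
E
```

```text
[0.40492119 0.21904931 0.27788758] [-0.27131077  0.5121496   0.71915221 -0.38329278] [ 3.34673181e-01  2.55994371e-01  1.51727125e+00 -1.52606476e-03
  2.34599831e+00  1.06623148e-03] [ 0.15696508  0.11612589 -2.78422245]
```

View pics/p4.png

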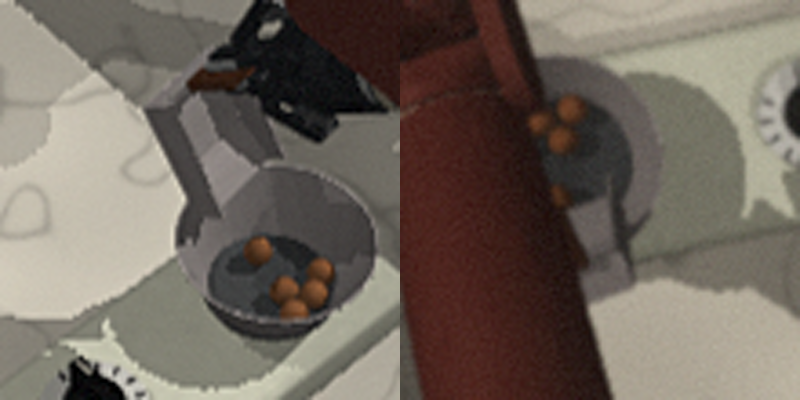

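All five nuts lie on the hopper floor, with the scene crop showing them between (258,248) and (320,310), and the tray is empty. Levelling it and taking it back, slightly clear of the ladle.

Call:
play_rows:
  series:
    - [[-0.0108, -0.0038, -0.0016, 2.64, -7.56, 0, 0], [-0.0108, -0.0038, -0.0016, 2.64, -7.56, 0, 0], [-0.0108, -0.0038, -0.0016, 2.64, -7.56, 0, 0], [-0.0108, -0.0038, -0.0016, 2.64, -7.56, 0, 0], [-0.0108, -0.0038, -0.0016, 2.64, -7.56, 0, 0], [-0.0108, -0.0038, -0.0016, 2.64, -7.56, 0, 0], [-0.0108, -0.0038, -0.0016, 2.64, -7.56, 0, 0], [0, 0, 0, 0, 0, 0, 0]]

```text
time: 11.4
tool_pos: [0.3257, 0.1915, 0.2669]
tool_rot: [0.001, 0.58, 0.815, 0.002]
contact_force: [0.2, 0.3, -1.8]
gripper_width: 0.109
grasp_force: 59.4
```

Call:
play_rows:
  series:
    - [[0.004, -0.018, 0, 0, 0, -1, 0], [0.0075, -0.035, 0, 0, 0, -2, 0], [0.0075, -0.035, 0, 0, 0, -2, 0], [0.0075, -0.035, 0, 0, 0, -2, 0], [0.0075, -0.035, 0, 0, 0, -2, 0], [0.0075, -0.035, 0, 0, 0, -2, 0], [0.0075, -0.035, 0, 0, 0, -2, 0], [0.0075, -0.035, 0, 0, 0, -2, 0], [0.0075, -0.035, 0, 0, 0, -2, 0], [0.0075, -0.035, 0, 0, 0, -2, 0]]

```text
time: 12.4
tool_pos: [0.4009, -0.1422, 0.2661]
tool_rot: [-0.001, 0.707, 0.707, -0.0]
contact_force: [-0.5, 0.2, -2.1]
gripper_width: 0.108
grasp_force: 59.3
```

Call:
play_rows:
  series:
    - [[0.0075, -0.035, 0, 0, 0, -2, 0], [0.0075, -0.035, 0, 0, 0, -2, 0], [0.0075, -0.035, 0, 0, 0, -2, 0], [0.0075, -0.035, 0, 0, 0, -2, 0], [0.004, -0.018, 0, 0, 0, -1, 0], [0, 0, -0.02, 0, 0, 0, 0], [0, 0, -0.04, 0, 0, 0, 0], [0, 0, -0.04, 0, 0, 0, 0], [0, 0, -0.04, 0, 0, 0, 0], [0, 0, -0.02, 0, 0, 0, 0]]

```text
time: 13.4
tool_pos: [0.4326, -0.2966, 0.1011]
tool_rot: [-0.005, 0.76, 0.65, -0.001]
contact_force: [0.2, 0.3, -2.9]
gripper_width: 0.111
grasp_force: 59.3
```

Call:
play_rows:
  series:
    - [[0, 0, -0.01, 0, 0, 0, 0], [0, 0, 0, 0, 0, 0, 0], [0, 0, 0, 0, 0, 0, 0]]

```text
time: 13.7
tool_pos: [0.4357, -0.2992, 0.0976]
tool_rot: [0.001, 0.76, 0.65, 0.0]
contact_force: [0.3, -0.1, -1.4]
gripper_width: 0.108
grasp_force: 59.3
```

Call:
play_rows:
  series:
    - [[0, 0, -0.015, 0, 0, 0, 0], [0, 0, -0.015, 0, 0, 0, 0], [0, 0, -0.01, 0, 0, 0, 0], [0, 0, -0.005, 0, 0, 0, 0], [0, 0, -0.003, 0, 0, 0, 0], [0, 0, 0, 0, 0, 0, 0], [0, 0, 0, 0, 0, 0, 0]]

```text
time: 14.4
tool_pos: [0.4352, -0.2988, 0.0489]
tool_rot: [0.0, 0.76, 0.65, 0.0]
contact_force: [-0.0, 0.3, -2.5]
gripper_width: 0.111
grasp_force: 59.3
```

Call:
play_rows:
  series:
    - [[0, 0, -0.001, 0, 0, 0, 0], [0, 0, -0.001, 0, 0, 0, 0], [0, 0, 0, 0, 0, 0, 0]]

```text
time: 14.7
tool_pos: [0.4351, -0.2987, 0.0467]
tool_rot: [0.0, 0.76, 0.65, 0.0]
contact_force: [-0.6, -0.5, -1.5]
gripper_width: 0.108
grasp_force: 59.4
```

Call:
play_rows:
  series:
    - [[0, 0, -0.001, 0, 0, 0, 0], [0, 0, 0, 0, 0, 0, 0]]

```text
time: 14.9
tool_pos: [0.4351, -0.2987, 0.0467]
tool_rot: [-0.0, 0.76, 0.65, -0.0]
contact_force: [-3.3, 3.8, 5.5]
gripper_width: 0.108
grasp_force: 60.5
```

```bash
python3 - <<'E'
from h import *
st=manip.state();print(st["tool_pos"],st["contact_force"],st["ft_torque"])
E
```

```text
[ 0.43509808 -0.29868762  0.04674474] [-3.28001747  3.76778845  5.5013239 ] [ 0.38149162  0.56343117 -0.01682038]
```

The tray is resting on the counter, with contact force showing. Releasing and rising.

Call:
play_rows:
  series:
    - [[0, 0, 0, 0, 0, 0, 0.2], [0, 0, 0, 0, 0, 0, 0.4], [0, 0, 0, 0, 0, 0, 0.7], [0, 0, 0, 0, 0, 0, 1], [0, 0, 0, 0, 0, 0, 1], [0, 0, 0, 0, 0, 0, 1], [0, 0, 0.02, 0, 0, 0, 1], [0, 0, 0.04, 0, 0, 0, 1], [0, 0, 0.045, 0, 0, 0, 1], [0, 0, 0.045, 0, 0, 0, 1]]

```text
time: 15.9
tool_pos: [0.4345, -0.2981, 0.1967]
tool_rot: [-0.0, 0.76, 0.65, -0.0]
contact_force: [0.8, -1.0, 0.1]
gripper_width: 0.999
grasp_force: 0.0
```

Call:
play_rows:
  series:
    - [[0.006, 0.023, 0.01, 0, 0, 7.5, 1], [0.006, 0.023, 0.01, 0, 0, 7.5, 1], [0.006, 0.023, 0.01, 0, 0, 7.5, 1], [0.006, 0.023, 0.01, 0, 0, 7.5, 1], [0.006, 0.023, 0, 0, 0, 7.5, 1], [0.006, 0.023, 0, 0, 0, 7.5, 1], [0.006, 0.023, 0, 0, 0, 7.5, 1], [0.006, 0.023, 0, 0, 0, 7.5, 1], [0.006, 0.023, 0, 0, 0, 7.5, 1], [0.006, 0.023, 0, 0, 0, 7.5, 1]]

```text
time: 16.9
tool_pos: [0.495, -0.0675, 0.2355]
tool_rot: [0.0, 0.205, 0.979, -0.0]
contact_force: [0.7, -0.6, -0.3]
gripper_width: 0.998
grasp_force: 0.0
```

Call:
play_rows:
  series:
    - [[0.006, 0.023, 0, 0, 0, 7.5, 1], [0.006, 0.023, 0, 0, 0, 7.5, 1], [0.006, 0.023, 0, 0, 0, 7.5, 1], [0.006, 0.023, 0, 0, 0, 7.5, 1], [0.0, 0.01, 0, 0, 0, 5, 1], [0, 0, 0, 0, 0, 0, 1]]

```text
time: 17.5
tool_pos: [0.5189, 0.0346, 0.2353]
tool_rot: [-0.0, -0.098, 0.995, 0.0]
contact_force: [-1.1, 0.3, -0.6]
gripper_width: 0.999
grasp_force: 0.0
```

```bash
python3 - <<'E'
from h import *
s=manip.grab_frame("scene"); t=manip.grab_frame("top")
c=lambda f,u,v,w,h:cv2.resize(f["frame"][v:v+h,u:u+w],None,fx=400/w,fy=400/w,interpolation=cv2.INTER_CUBIC)
cv2.imwrite("pics/p5.png",np.vstack([np.hstack([c(s,110,80,240,160),c(t,130,150,240,160)]),np.hstack([c(s,230,140,60,45),c(s,120,170,60,45)])]))
st=manip.state();print(st["tool_pos"],st["tool_rot"],st["joint_pos"],st["contact_force"],st["ft_torque"])
E
```

```text
[0.5188415  0.03332917 0.2354299 ] [-8.46402614e-05 -9.58759819e-02  9.95393272e-01 -1.54619938e-04] [-7.88748149e-02 -2.04289490e-01  1.84920855e+00 -3.34895120e-04
  1.49678649e+00 -1.84169332e+00] [ 0.23265991 -0.30499573  0.30225439] [-0.06659131 -0.0170135   0.00116767]
```

View pics/p5.png

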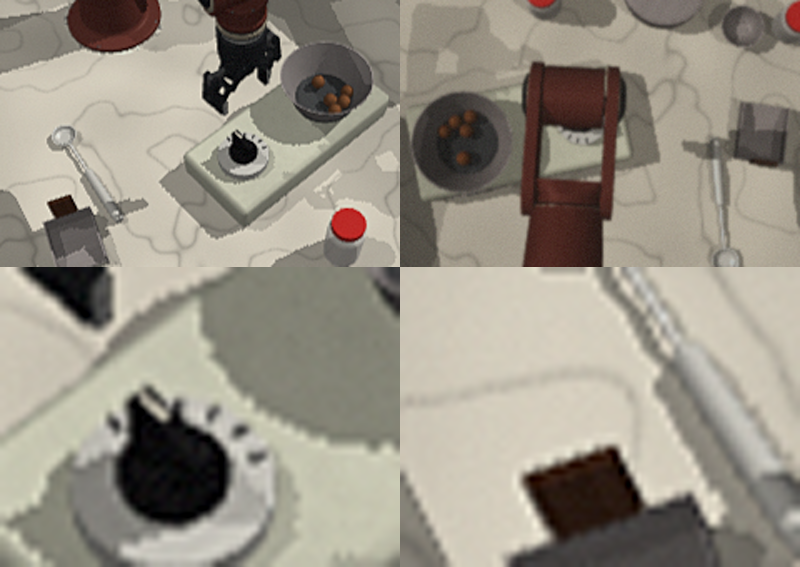

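```bash
python3 - <<'E'
from h import *
import pickle
d=pickle.load(open("f0.pkl","rb")); s,t=d["scene"],d["top"]
print(ray(s,(255.4,169.9),.095),ray(t,(238.9,219.9),.095),tri((s,t),((255.4,169.9),(238.9,219.9))))
E
```

```text
[0.52412028 0.02962984 0.095     ] [0.52064334 0.03205297 0.095     ] (array([0.52093999, 0.03190932, 0.08912499]), [np.float64(0.12197971812256744), np.float64(0.08808618594895637)])
```

Call:
play_rows:
  series:
    - [[0, 0, -0.02, 0, 0, 0, 1], [0, 0, -0.03, 0, 0, 0, 1], [0, 0, -0.03, 0, 0, 0, 1], [0, 0, -0.02, 0, 0, 0, 1], [0, 0, 0, 0, 0, 0, 1]]

```text
time: 18.1
tool_pos: [0.5162, 0.0328, 0.1317]
tool_rot: [-0.004, -0.095, 0.995, 0.001]
contact_force: [-0.5, 0.2, -0.1]
gripper_width: 0.995
grasp_force: 0.0
```

Call:
play_rows:
  series:
    - [[0.001, -0.001, -0.015, 0, 0, 0, 1], [0.001, -0.001, -0.012, 0, 0, 0, 1], [0, 0, -0.007, 0, 0, 0, 1], [0, 0, 0, 0, 0, 0, 0.6], [0, 0, 0, 0, 0, 0, 0.4], [0, 0, 0, 0, 0, 0, 0.3], [0, 0, 0, 0, 0, 0, 0.25], [0, 0, 0, 0, 0, 0, 0.2], [0, 0, 0, 0, 0, 0, 0.15], [0, 0, 0, 0, 0, 0, 0.1]]

```text
time: 19.1
tool_pos: [0.5213, 0.0311, 0.1021]
tool_rot: [0.0, -0.096, 0.995, -0.0]
contact_force: [-0.4, -2.4, 2.6]
gripper_width: 0.151
grasp_force: 58.5
```

Call:
play_rows:
  series:
    - [[0, 0, 0, 0, 0, 0, 0], [0, 0, 0, 0, 0, 0, 0], [0, 0, 0, 0, 0, 0, 0]]

```text
time: 19.4
tool_pos: [0.5213, 0.0311, 0.1021]
tool_rot: [0.0, -0.097, 0.995, -0.0]
contact_force: [-0.8, -2.9, 5.8]
gripper_width: 0.154
grasp_force: 58.9
```

```bash
cat > st.py <<'E'
from plant import manip
import numpy as np
st=manip.state(); q=st["tool_rot"]; yaw=(2*np.degrees(np.arctan2(q[2],q[1]))-90)
print(st["time"],"pos",st["tool_pos"].round(4),"yaw",yaw.round(2),"F",st["contact_force"].round(1),"M",st["ft_torque"].round(3),"w",round(st["gripper_width"],3),round(st["grasp_force"],1),"q",st["joint_pos"].round(3))
E
python3 st.py
```

```text
19.4 pos [0.5213 0.0311 0.1021] yaw 101.08 F [-0.8 -2.9  5.8] M [-0.518  0.236 -0.227] w 0.154 58.9 q [-8.300e-02 -7.700e-02  1.965e+00 -1.000e-03  1.252e+00 -1.846e+00]
```

Call:
play_rows:
  series:
    - [[0, 0, 0, 0, 0, -1, 0], [0, 0, 0, 0, 0, 0, 0]]

```text
time: 19.6
tool_pos: [0.5213, 0.0312, 0.1021]
tool_rot: [0.0, -0.088, 0.996, -0.0]
contact_force: [-1.6, -3.9, 4.8]
gripper_width: 0.155
grasp_force: 58.9
```

```bash
python3 st.py
```

```text
19.6 pos [0.5213 0.0312 0.1021] yaw 100.12 F [-1.6 -3.9  4.8] M [-0.479  0.208  0.073] w 0.155 58.9 q [-8.200e-02 -7.700e-02  1.965e+00 -1.000e-03  1.252e+00 -1.830e+00]
```

Call:
play_rows:
  series:
    - [[0, 0, 0, 0, 0, -1, 0], [0, 0, 0, 0, 0, 0, 0]]

```text
time: 19.8
tool_pos: [0.5213, 0.0312, 0.1021]
tool_rot: [0.0, -0.08, 0.997, -0.0]
contact_force: [-0.8, -4.1, 5.3]
gripper_width: 0.149
grasp_force: 58.9
```

```bash
python3 st.py
```

```text
19.8 pos [0.5213 0.0312 0.1021] yaw 99.12 F [-0.8 -4.1  5.3] M [-0.454  0.246  0.077] w 0.149 58.9 q [-8.200e-02 -7.700e-02  1.965e+00 -1.000e-03  1.252e+00 -1.812e+00]
```

Call:
play_rows:
  series:
    - [[0, 0, 0, 0, 0, -2, 0], [0, 0, 0, 0, 0, 0, 0]]

```text
time: 20.0
tool_pos: [0.5213, 0.0312, 0.1021]
tool_rot: [0.0, -0.062, 0.998, -0.0]
contact_force: [-1.0, -3.3, 4.9]
gripper_width: 0.152
grasp_force: 58.9
```

```bash
python3 st.py
```

```text
20.0 pos [0.5213 0.0312 0.1021] yaw 97.1 F [-1.  -3.3  4.9] M [-0.517  0.237  0.143] w 0.152 58.9 q [-8.200e-02 -7.700e-02  1.965e+00 -1.000e-03  1.252e+00 -1.777e+00]
```

Call:
play_rows:
  series:
    - [[0, 0, 0, 0, 0, -3, 0], [0, 0, 0, 0, 0, 0, 0]]

```text
time: 20.2
tool_pos: [0.5213, 0.0312, 0.1021]
tool_rot: [0.0, -0.036, 0.999, -0.0]
contact_force: [-0.9, -2.4, 4.7]
gripper_width: 0.154
grasp_force: 59.0
```

```bash
python3 st.py
```

```text
20.2 pos [0.5213 0.0312 0.1021] yaw 94.09 F [-0.9 -2.4  4.7] M [-0.489  0.158  0.127] w 0.154 59.0 q [-8.200e-02 -7.700e-02  1.965e+00 -1.000e-03  1.252e+00 -1.724e+00]
```

Torque crosses zero at a yaw of about 100.5°, which is knob 0. The stops should therefore come near 77.6°, 54.7° and 31.8°. I'll scan across the first click to calibrate.

```bash
cat > av.py <<'E'
from plant import manip
import numpy as np
L=[]
for i in range(4):
    st=manip.state(); q=st["tool_rot"]; L.append(np.r_[2*np.degrees(np.arctan2(q[2],q[1]))-90,st["ft_torque"][2],st["contact_force"]])
    if i<3: manip.grab_frame("top")
L=np.array(L); print(round(st["time"],2),"yaw",L[:,0].mean().round(2),"Mz",L[:,1].mean().round(3),"sd",L[:,1].std().round(3),"F",L[:,2:].mean(0).round(1))
E
python3 av.py
```

```text
20.35 yaw 94.12 Mz 0.146 sd 0.022 F [-0.8 -2.9  5. ]
```

Call:
play_rows:
  series:
    - [[0, 0, 0, 0, 0, -4, 0], [0, 0, 0, 0, 0, -4, 0], [0, 0, 0, 0, 0, -4, 0], [0, 0, 0, 0, 0, -2, 0], [0, 0, 0, 0, 0, 0, 0]]

```text
time: 20.85
tool_pos: [0.5213, 0.0314, 0.1021]
tool_rot: [0.0, 0.086, 0.996, -0.0]
contact_force: [-1.1, -2.8, 5.1]
gripper_width: 0.152
grasp_force: 58.9
```

```bash
python3 av.py
```

```text
21.0 yaw 80.12 Mz 0.098 sd 0.033 F [-1.2 -2.7  5. ]
```

Call:
play_rows:
  series:
    - [[0, 0, 0, 0, 0, -1, 0], [0, 0, 0, 0, 0, 0, 0]]

```text
time: 21.2
tool_pos: [0.5213, 0.0314, 0.1021]
tool_rot: [0.0, 0.095, 0.995, -0.0]
contact_force: [-1.6, -2.1, 4.6]
gripper_width: 0.153
grasp_force: 58.9
```

```bash
python3 av.py
```

```text
21.35 yaw 79.12 Mz 0.04 sd 0.034 F [-1.5 -2.3  5.2]
```

Call:
play_rows:
  series:
    - [[0, 0, 0, 0, 0, -1, 0], [0, 0, 0, 0, 0, 0, 0]]

```text
time: 21.55
tool_pos: [0.5213, 0.0314, 0.1021]
tool_rot: [0.0, 0.104, 0.995, -0.0]
contact_force: [-1.4, -1.7, 5.8]
gripper_width: 0.153
grasp_force: 58.9
```

```bash
python3 av.py
```

```text
21.7 yaw 78.12 Mz 0.097 sd 0.01 F [-1.3 -2.5  5.4]
```

Call:
play_rows:
  series:
    - [[0, 0, 0, 0, 0, -1, 0], [0, 0, 0, 0, 0, 0, 0]]

```text
time: 21.9
tool_pos: [0.5213, 0.0314, 0.1021]
tool_rot: [0.001, 0.112, 0.994, -0.0]
contact_force: [-1.1, -1.2, 4.5]
gripper_width: 0.155
grasp_force: 58.9
```

```bash
python3 av.py
```

```text
22.05 yaw 77.13 Mz 0.108 sd 0.026 F [-1.2 -2.3  5.1]
```

Call:
play_rows:
  series:
    - [[0, 0, 0, 0, 0, -1, 0], [0, 0, 0, 0, 0, 0, 0]]

```text
time: 22.25
tool_pos: [0.5213, 0.0314, 0.1021]
tool_rot: [0.001, 0.121, 0.993, -0.0]
contact_force: [-1.2, -2.4, 5.8]
gripper_width: 0.149
grasp_force: 58.9
```

```bash
python3 av.py
```

```text
22.4 yaw 76.13 Mz 0.141 sd 0.018 F [-1.  -2.5  5.1]
```

Call:
play_rows:
  series:
    - [[0, 0, 0, 0, 0, -1, 0], [0, 0, 0, 0, 0, 0, 0]]

```text
time: 22.6
tool_pos: [0.5213, 0.0314, 0.1021]
tool_rot: [0.001, 0.129, 0.992, -0.0]
contact_force: [-0.1, -2.8, 4.4]
gripper_width: 0.153
grasp_force: 58.9
```

```bash
python3 av.py
```

```text
22.75 yaw 75.13 Mz 0.131 sd 0.026 F [-0.9 -2.7  4.9]
```

Call:
play_rows:
  series:
    - [[0, 0, 0, 0, 0, -4, 0], [0, 0, 0, 0, 0, -4, 0], [0, 0, 0, 0, 0, -4, 0], [0, 0, 0, 0, 0, -4, 0], [0, 0, 0, 0, 0, -2, 0], [0, 0, 0, 0, 0, 0, 0]]

```text
time: 23.35
tool_pos: [0.5214, 0.0316, 0.1021]
tool_rot: [0.001, 0.283, 0.959, 0.0]
contact_force: [0.3, -1.4, 6.3]
gripper_width: 0.152
grasp_force: 58.9
```

```bash
sed -i 's/range(4)/range(8)/;s/i<3/i<7/' av.py; python3 av.py
```

```text
23.7 yaw 57.13 Mz 0.09 sd 0.031 F [-0.9 -1.5  5.2]
```

Call:
play_rows:
  series:
    - [[0, 0, 0, 0, 0, -1, 0], [0, 0, 0, 0, 0, 0, 0]]

```text
time: 23.9
tool_pos: [0.5214, 0.0316, 0.1021]
tool_rot: [0.001, 0.291, 0.957, 0.0]
contact_force: [-0.7, -1.0, 5.2]
gripper_width: 0.154
grasp_force: 59.0
```

```bash
python3 av.py
```

```text
24.25 yaw 56.13 Mz 0.1 sd 0.031 F [-0.4 -1.5  5.2]
```

Call:
play_rows:
  series:
    - [[0, 0, 0, 0, 0, -1, 0], [0, 0, 0, 0, 0, 0, 0]]

```text
time: 24.45
tool_pos: [0.5214, 0.0316, 0.1021]
tool_rot: [0.001, 0.3, 0.954, 0.0]
contact_force: [-0.8, -1.7, 5.2]
gripper_width: 0.153
grasp_force: 58.9
```

```bash
python3 av.py
```

```text
24.8 yaw 55.13 Mz 0.099 sd 0.022 F [-0.7 -1.7  5.1]
```

Call:
play_rows:
  series:
    - [[0, 0, 0, 0, 0, -1, 0], [0, 0, 0, 0, 0, 0, 0]]

```text
time: 25.0
tool_pos: [0.5214, 0.0316, 0.1021]
tool_rot: [0.001, 0.308, 0.951, 0.0]
contact_force: [-0.2, -1.0, 4.9]
gripper_width: 0.153
grasp_force: 58.9
```

```bash
python3 av.py
```

```text
25.35 yaw 54.14 Mz 0.153 sd 0.021 F [-0.3 -1.8  4.9]
```

Call:
play_rows:
  series:
    - [[0, 0, 0, 0, 0, -1, 0], [0, 0, 0, 0, 0, 0, 0]]

```text
time: 25.55
tool_pos: [0.5215, 0.0316, 0.1021]
tool_rot: [0.001, 0.316, 0.949, 0.0]
contact_force: [-0.3, -2.4, 4.7]
gripper_width: 0.153
grasp_force: 58.9
```

```bash
python3 av.py
```

```text
25.9 yaw 53.14 Mz 0.16 sd 0.02 F [-0.4 -1.8  5.6]
```

The second click is clear, between 55.1° and 54.1°, so the third should come at about 31.7°.

Call:
play_rows:
  series:
    - [[0, 0, 0, 0, 0, -4, 0], [0, 0, 0, 0, 0, -4, 0], [0, 0, 0, 0, 0, -4, 0], [0, 0, 0, 0, 0, -4, 0], [0, 0, 0, 0, 0, -3, 0], [0, 0, 0, 0, 0, -1, 0], [0, 0, 0, 0, 0, 0, 0]]

```text
time: 26.6
tool_pos: [0.5216, 0.0317, 0.1021]
tool_rot: [0.001, 0.476, 0.879, 0.001]
contact_force: [1.2, -0.0, 5.3]
gripper_width: 0.154
grasp_force: 58.9
```

```bash
python3 av.py
```

```text
26.95 yaw 33.14 Mz 0.086 sd 0.029 F [ 0.4 -0.5  5.7]
```

Call:
play_rows:
  series:
    - [[0, 0, 0, 0, 0, -1, 0], [0, 0, 0, 0, 0, 0, 0]]

```text
time: 27.15
tool_pos: [0.5216, 0.0317, 0.1021]
tool_rot: [0.001, 0.484, 0.875, 0.001]
contact_force: [0.0, -0.5, 4.6]
gripper_width: 0.156
grasp_force: 58.9
```

```bash
python3 av.py
```

```text
27.5 yaw 32.15 Mz 0.1 sd 0.03 F [ 1.  -0.4  4.8]
```

Call:
play_rows:
  series:
    - [[0, 0, 0, 0, 0, -0.5, 0], [0, 0, 0, 0, 0, 0, 0]]

```text
time: 27.7
tool_pos: [0.5216, 0.0317, 0.1021]
tool_rot: [0.001, 0.488, 0.873, 0.001]
contact_force: [0.1, -0.7, 5.5]
gripper_width: 0.151
grasp_force: 58.9
```

```bash
python3 av.py
```

```text
28.05 yaw 31.65 Mz 0.137 sd 0.03 F [ 0.3 -0.6  5. ]
```

The moment has just jumped at 31.65°, so the knob is at the third stop. One last look before handing in.

```bash
python3 - <<'E'
from h import *
import pickle
s=manip.grab_frame("scene"); t=manip.grab_frame("top")
c=lambda f,u,v,w,h:cv2.resize(f["frame"][v:v+h,u:u+w],None,fx=400/w,fy=400/w,interpolation=cv2.INTER_CUBIC)
cv2.imwrite("pics/p6.png",np.vstack([np.hstack([c(s,80,80,270,200),c(t,130,120,300,222)]),np.hstack([c(s,230,140,60,42),c(s,120,180,60,42)])]))
E
```

```text
(no output)
```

View pics/p6.png

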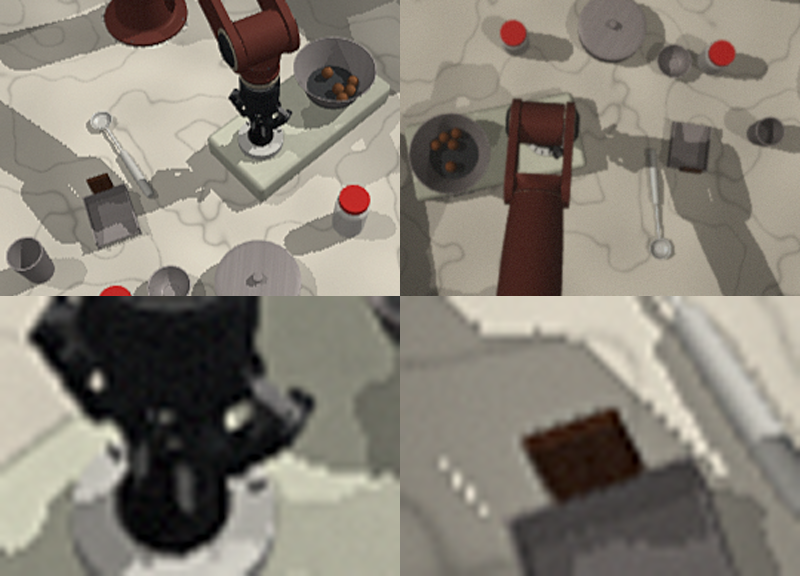

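The five nuts are in the hopper, the tray stands upright and empty at scene crop (110,210), and the other kitchenware is where it was. The gripper still holds the knob, turned, at (262,135). Handing in.

```bash
python3 -c "
from plant import manip
print(manip.job_done())"
```

```text
the job is handed in; nothing more can be done
None
```

Job handed in at about 28 s, with no verdict returned: all five nuts are in the hopper, the empty tray is back upright on the counter, and the gripper is holding the knob at the third stop, with the other kitchenware looking undisturbed in the last picture.

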